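Walk the shouldered blank up to the saw fence

TASK

Three timber blanks stand on the bench in front of the saw fence. Walk the tallest one, the one with a shoulder cut out of each upper corner, forward to stand upright against the fence, flush along it, with one swing of each end: first tip its right-hand end (as the robot sees it) a good centimetre and a half off the bench, swing that end forward to the fence with the left-hand end staying back where it stands, and set it down; then do the same with the left-hand end while the right stays down. Do not lift the whole blank off the bench or slide it there flat.

Things in the scene. Friction and masses are not known exactly. Their poses are not given: they have to be found in the camera images.
- blank: Timber blank to walk, 0.7 kg, tallest of three standing pieces: 45 mm thick (x), 140 long (y), 185 tall (z). Above 120 mm a 25 mm shoulder is cut from each upper corner, leaving a neck 90 long, 45 thick, with flat faces. Origin: centre of underside; x ahead to the fence, y left, z up. Gap to the fence at first 45 to 65 mm. Neighbours (150 mm tall or less) stand 35 mm or more off its ends.
- right_foot (a point): Middle of the 45 mm long bottom edge at the blank's right-hand end (70 mm along the blank's -y from its origin, at the underside); same axes as the blank.
- left_foot (a point): Middle of the 45 mm long bottom edge at the blank's left-hand end (70 mm along the blank's +y from its origin, at the underside); same axes as the blank.
- fence: Fixed saw fence: straight aluminium bar 600 mm long (y), 45 wide (x = 0 to 45 mm), 45 tall, black clamps behind its ends. Origin: on the bench at the middle of the foot of its front face (towards the robot); x points away from the robot, square to that face; y along the face to the left. With the blank flush against it both feet are at x = -22.5 mm.
Not all that is in view belongs to the job. Leave any blue or pink look-alike of the blank alone.

How it is judged (in metres and radians):
On the way, in this order (a step that is already met when the one before it is completed fails the run):
1. right-hand end tipped up more than 10 mm, still back from the fence, left-hand end on the bench (height (world z) of right_foot above 0.01 m and x of right_foot in the frame of fence below -0.0525 m and height (world z) of left_foot below 0.006 m), for 0.05 s.
2. right-hand end swung to within 22 mm of the fence while still raised more than 5 mm, left-hand end on the bench and more than 30 mm back (height (world z) of right_foot above 0.005 m and x of right_foot in the frame of fence above -0.0445 m and height (world z) of left_foot below 0.006 m and x of left_foot in the frame of fence below -0.0525 m), for 0.05 s.
3. right-hand end down by the fence; left-hand end tipped up more than 10 mm, still more than 30 mm back (height (world z) of left_foot above 0.01 m and x of left_foot in the frame of fence below -0.0525 m and height (world z) of right_foot below 0.006 m and x of right_foot in the frame of fence above -0.0445 m), for 0.05 s.
4. left-hand end swung to within 22 mm of the fence while still raised more than 5 mm, right-hand end on the bench (height (world z) of left_foot above 0.005 m and x of each of left_foot, right_foot in the frame of fence above -0.0445 m and height (world z) of right_foot below 0.006 m), for 0.05 s.
At the end, for the whole second after the job is handed in: The blank stands at rest, flat on the bench (both feet below 5 mm, upright within 5 degrees), in front of the fence, with each end within 15 mm of touching its face and parallel to it within 10 degrees (x of right_foot in the frame of fence between -0.0375 and 0 m and x of left_foot in the frame of fence between -0.0375 and 0 m and height (world z) of each of right_foot, left_foot below 0.005 m and angle between blank's own z axis and vertical below 0.09 rad and angle between the y axis of blank and the y axis of fence, either way round below 0.175 rad and linear speed of blank below 0.02 m/s).
It fails at once if the whole blank lifted: both ends more than 10 mm off the bench (height (world z) of each of right_foot, left_foot above 0.01 m).
It fails at once if the blank tipped more than 35 degrees (angle between blank's own z axis and vertical above 0.61 rad).
It also fails if it takes over 35 s, if anything falls off the work surface, if the arm or the gripper's body presses on something with over 40 N, if the wrist force passes 120 N, or if a joint passes its speed limit or range.

ROBOT

A 6-joint arm with a two-finger parallel gripper is mounted at the origin on the work surface. World frame = base frame: x ahead of the robot, y to its left, z up, the work surface at z = 0. Lengths are in mm, angles in degrees, forces in N, time in s.
With the tool pointing down it reaches from about 350 to 850 mm from the base axis. Payload 8.1 kg.
Tool frame: the origin (TCP) lies at the very end of the fingers, on their centre line; the grasp point (between the pads) lies r.tcp_to_grasp behind it (r.tcp_to_grasp is the distance from the TCP to the grasp point, in mm); z points along the fingers, y is the line along which they close (so a half turn about z gives the same grasp; the last joint's range is limited). The gripper opens to 85 mm and grips with 20 to 120 N. Pads are 22 mm wide; open, the fingers measure 114 mm over their backs; the gripper's body (76 mm by 85 mm) begins 54 mm behind the grasp point. The pads swing forward as they close: fully open they stand 13 mm farther back than shut.
Start: joints at [-69.236, 7.471, 85.268, -0, 87.261, -4.893], TCP at [259.81, -540.836, 208.992] pointing down, gripper open.
Joint ranges: [-169.43, 169.43], [-51.17, 129.36], [1.28, 143.12], [-76.62, 256.62], [0, 156.53], [-152.29, 152.29]. Speed limits (degrees/s): [136.94, 136.94, 159.86, 180, 180, 180].

INTERFACE

Orientations are given as [roll, pitch, yaw] about the fixed x, y, z axes, in that order (R = Rz(yaw) Ry(pitch) Rx(roll)).
In Python, from bench import sense, viewer, order, r gives the robot as it stands.
- The arm moves only by the tool carry_out, never from a script. Its argument "increments" is one flat list of numbers, 7 for each row, row after row: the shift along the tool's x, y, z as a fraction of full scale, then the turn, a rotation vector about the tool's x, y, z as a fraction of full scale, then the opening, from -1 (shut) to 1 (fully open). A call has exactly 10 rows; each row is the pose to reach, as a shift and turn from the pose commanded when the call began, along the tool's axes at that moment, turning the shorter way round; what a row does not reach only later rows make up. Full scale, the value 1, is 400 mm for a shift and 2 pi rad for a turn. A row lasts 1/8 s, in which the tool goes at most 62.5 mm and 10.7 degrees, less where a joint would pass 70% of its speed; a pose out of reach is approached as far as the arm can. A call with a number of a shift or a turn outside -1 to 1 is refused whole. A call with a gripper value outside its range is refused whole. The fingers move at their own pace and stop on an object; "force" is the grip in N (left out, the last holds). Time passes only in rows, so rows that repeat a pose let the fingers close, or fill a call up. It gives the time, the measured TCP pose, the force, the opening and the grip force at its end, in the units of the state.
- sense(): the state, without advancing time (a new reading comes with each control period).
- viewer.snapshot(name): name is "scene" or "top" or "wrist"; returns the picture (400x640x3 uint8, red, green, blue); there is no depth.
- viewer.get_calibration(name): a dict with "fx", "fy", "cx", "cy" (pixels), "k1" (the pictures are not rectified: a ray, as slopes to the right and down, at radius r is drawn at 1 + k1 r^2 times it, then the intrinsics apply), "R" (3x3) and "t" (3): a world point X has camera coordinates R X + t. Camera axes: x right, y down, z forward; pixel columns grow to the right and rows downward; lengths in mm; the calibration is good to about 2 mm. A picture is of the moment at which its call begins: read the wrist's pose just before it. get_calibration takes no time and is no camera call; for the wrist camera it gives the pose at the moment of the call.
- order.hand_in(): hands the job in; it is judged then, once.
The state is a dict: "time": time; "joint_pos": joint angles; "qd": joint speeds; "joint_efforts": joint torques, N m; "tool_pos": TCP position; "tcp_rot": TCP orientation; "ft_force": force on the tool from outside, world axes, zero at the start; "wrist_torque": the same for the moment, N m; "finger_gap": finger opening in mm; "grip_force": force on a finger pad.
Only numpy, scipy, OpenCV 4.12 (cv2) and the standard library are available. Lean on these libraries where they do the work, as an engineer would, in place of code of your own. Each camera call takes 0.05 s, during which the arm holds its last target. There are 200 camera calls.

## Working session

There is one attempt and no reset: what is moved stays moved. The work goes in short steps, Python scripts to look and compute and a tool call to move; the robot and the scene stay as the last step left them, time stands still between calls to the robot, and variables do not carry over. Pictures are saved under pics/ and viewed, at most 13 in all, crops included, and the job is handed in when it is done.

Besides the shell and the picture viewer there is one more tool, called after ">>>" as name(argument=value, ...) on one line, values as JSON. carry_out: Moves the arm, as the interface text tells. Its arguments: {"type":"object","properties":{"increments":{"type":"array"},"force":{"type":"number"}},"required":["increments"]}

```bash
mkdir -p pics; ls; python3 - <<'E'
from bench import sense,viewer,order,r
import cv2
for n in("scene","top"):
    cv2.imwrite(f"pics/{n}0.png",viewer.snapshot(n)[:,:,::-1])
    c=viewer.get_calibration(n);print(n,{k:(v if not hasattr(v,'round') else v.round(3) if hasattr(v,'tolist') else v) for k,v in c.items()})
s=sense();print(s);print(r.tcp_to_grasp)
E
```

```text
pics
scene {'fx': 495.21904402516117, 'fy': 495.21904402516117, 'cx': 320.7031534894183, 'cy': 197.49748872476525, 'k1': -0.13103155609759928, 'R': array([[-0.33 ,  0.944,  0.015],
       [ 0.718,  0.261, -0.645],
       [-0.613, -0.202, -0.764]]), 't': array([ 202.393, -334.336, 1741.81 ])}
top {'fx': 367.16841145245075, 'fy': 367.16841145245075, 'cx': 322.1760898241787, 'cy': 203.150800146684, 'k1': -0.08757108036213265, 'R': array([[ 0.08 , -0.997, -0.004],
       [-0.975, -0.077, -0.206],
       [ 0.205,  0.02 , -0.978]]), 't': array([-78.063, 516.135, 786.311])}
{'time': 0.1, 'joint_pos': array([-6.92375486e+01,  7.51045464e+00,  8.53231821e+01, -2.63533941e-03,
        8.72612027e+01, -4.89210909e+00]), 'qd': array([-0.06105871, -0.07598464, -0.08151659,  0.06807286,  0.01093016,
        0.09382192]), 'joint_efforts': array([ 8.65097809e-04, -5.70952606e+01, -5.01940048e+01, -2.12217851e-04,
        8.29656143e-03, -9.10482731e-05]), 'tool_pos': array([ 259.59114579, -540.34899454,  208.05139582]), 'tcp_rot': array([-1.79905282e+02, -5.46534174e-03,  2.56546841e+01]), 'ft_force': array([0.2013443 , 0.3334352 , 0.87591423]), 'wrist_torque': array([-0.02493992, -0.06556663, -0.00542618]), 'grip_force': 0.0, 'finger_gap': 85.38822703643041}
18.700000000000003
```

View pics/scene0.png

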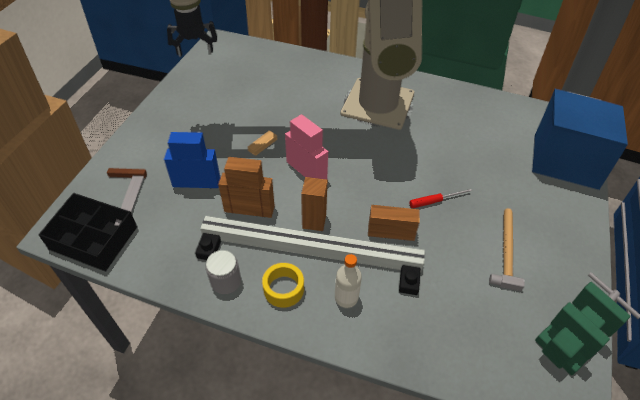

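View pics/top0.png

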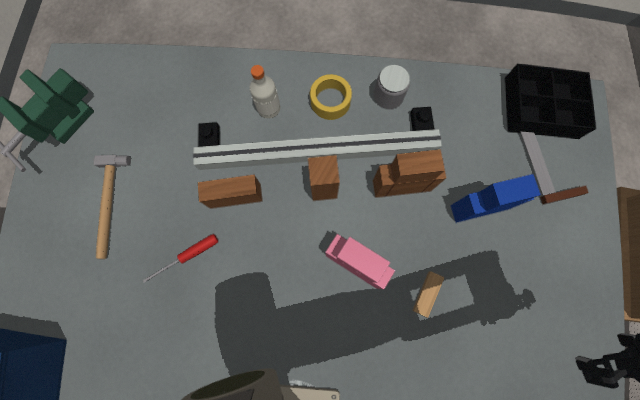

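The scene view shows the shouldered brown blank near (247,188), with the blue look-alike to its left. In the top view the blank is at (410,173), the fence runs from (195,157) to (440,140), and the middle block is at (323,178).

```bash
cat > h.py <<'E'
import numpy as np,cv2
from bench import sense,viewer,order,r
from scipy.spatial.transform import Rotation as Ro
def ray(c,uv):
    K=np.array([[c['fx'],0,c['cx']],[0,c['fy'],c['cy']],[0,0,1]],float)
    p=cv2.undistortPoints(np.array(uv,float).reshape(-1,1,2),K,np.array([c['k1'],0,0,0,0]),None).reshape(-1,2)
    R=np.array(c['R']);return -R.T@np.array(c['t']),np.c_[p,np.ones(len(p))]@R
def plane(c,uv,z):
    o,d=ray(c,uv);return o+d*((z-o[2])/d[:,2])[:,None]
def proj(c,X):
    x=np.array(X,float).reshape(-1,3)@np.array(c['R']).T+np.array(c['t']);s=x[:,:2]/x[:,2:]
    s=s*(1+c['k1']*(s**2).sum(1))[:,None];return s*[c['fx'],c['fy']]+[c['cx'],c['cy']]
E
python3 - <<'E'
import cv2,numpy as np
a=cv2.imread('pics/top0.png')[120:220,300:460];b=cv2.imread('pics/scene0.png')[140:240,200:350]
cv2.imwrite('pics/c.png',np.vstack([cv2.resize(a,(480,300),interpolation=2),cv2.resize(b,(450,300),interpolation=2)[:, :].copy() if 0 else cv2.copyMakeBorder(cv2.resize(b,(450,300),interpolation=2),0,0,0,30,0)]))
E
```

```text
(no output)
```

View pics/c.png

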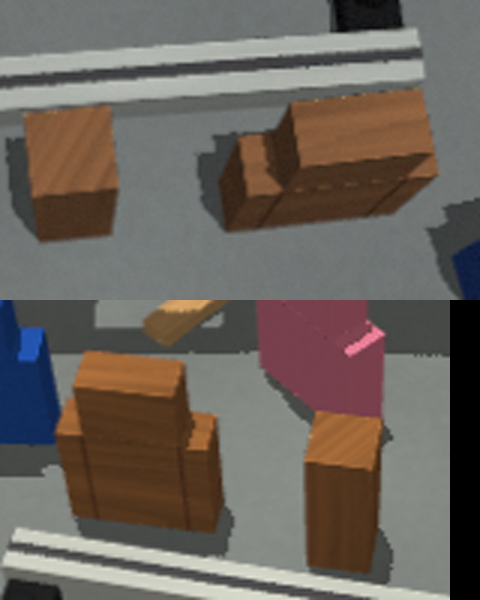

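The crop shows the neck top's corners at about (293,103), (420,90), (434,152) and (305,166). The fence's near top edge runs (0,108) to (424,77), and the blank's near bottom edge (228,231) to (390,213). In the scene half, the far bottom edge runs (77,517) to (215,531).

```bash
python3 - <<'E'
from h import *
np.set_printoptions(precision=1,suppress=True)
T=viewer.get_calibration('top');S=viewer.get_calibration('scene')
t=lambda p:np.array(p)/3.+[300-.33,120-.33]
s=lambda p:(np.array(p)-[0,300])/3.+[200-.33,140-.33]
top=plane(T,t([[293,103],[420,90],[434,152],[305,166]]),185);print('neck',top,top.mean(0))
d=np.diff(np.r_[top,top[:1]],axis=0);print(np.hypot(d[:,0],d[:,1]),np.degrees(np.arctan2(d[:,0],-d[:,1])))
print('scene neck',plane(S,s([[88,352],[187,362],[182,400],[78,389]]),185))
def show(n,p):
    d=p[1]-p[0];print(n,p,np.degrees(np.arctan2(d[0],-d[1])))
show('near bottom',plane(T,t([[228,231],[390,213]]),0))
show('far bottom scene',plane(S,s([[77,517],[215,531]]),0))
show('fence near top',plane(T,np.array([[194,161.5],[441,145.5]]),45))
show('fence near top crop',plane(T,t([[0,108],[424,77]]),45))
show('fence far top crop',plane(T,t([[0,60],[418,30]]),45))
# scene fence: far top edge(from robot) & near top edge
show('fence scene near top',plane(S,s([[20,530],[450,590]]),45))
print('mid block top',plane(T,t([[24,112],[110,106],[118,185],[37,193]]),150))
E
```

```text
neck [[ 604.4 -180.5  185. ]
 [ 620.9 -265.4  185. ]
 [ 578.4 -275.1  185. ]
 [ 561.7 -189.8  185. ]] [ 591.3 -227.7  185. ]
[86.6 43.6 86.9 43.8] [  11.   -77.2 -168.9  102.3]
scene neck [[ 581.2 -270.6  185. ]
 [ 562.9 -183.5  185. ]
 [ 605.9 -169.3  185. ]
 [ 624.6 -258.8  185. ]]
near bottom [[ 558.5 -165.     0. ]
 [ 584.4 -298.     0. ]] 11.018839695323146
far bottom scene [[ 627.3 -285.5    0. ]
 [ 597.6 -154.5    0. ]] -167.22356159564544
fence near top [[ 600.1  278.5   45. ]
 [ 687.2 -311.5   45. ]] 8.395943239356932
fence near top crop [[ 633.5   26.1   45. ]
 [ 687.6 -311.5   45. ]] 9.104753286055525
fence far top crop [[ 673.9   29.9   45. ]
 [ 728.  -306.5   45. ]] 9.12573681509708
fence scene near top [[ 689.1 -306.4   45. ]
 [ 619.2   82.5   45. ]] -169.80180885658737
mid block top [[595.8  -0.9 150. ]
 [604.9 -60.  150. ]
 [548.7 -69.5 150. ]
 [538.7 -14.9 150. ]]
```

```bash
cat >> h.py <<'E'
import json
def Rt(yaw): return Ro.from_euler('ZX',[yaw,180],degrees=True)   # tool down
def start():
    j=json.load(open('cmd.json'));return np.array(j['p']),Ro.from_quat(j['q'])
def plan(poses,grip):
    """poses: 10 of (p,Rotation); prints rows rounded, stores last as commanded pose"""
    p0,R0=start();assert len(poses)==10;grip=np.broadcast_to(grip,10);L=[]
    for (p,R),g in zip(poses,grip):
        L.append(list(np.round(np.r_[R0.inv().apply(p-p0)/400,(R0.inv()*R).as_rotvec()/(2*np.pi),g],4)+0.))
    l=np.array(L[-1])
    json.dump(dict(p=(p0+R0.apply(l[:3]*400)).tolist(),q=(R0*Ro.from_rotvec(l[3:6]*2*np.pi)).as_quat().tolist()),open('cmd.json','w'))
    for x in L: print(*['%g'%v for v in x],sep=', ',end=',\n')
def lin(a,b,n):
    d=(a[1].inv()*b[1]).as_rotvec()
    return [(a[0]+(b[0]-a[0])*k/n,a[1]*Ro.from_rotvec(d*k/n)) for k in range(1,n+1)]
E
python3 - <<'E'
from h import *
q=Ro.from_euler('xyz',[180,0,25.657],degrees=True)
json.dump(dict(p=[259.81,-540.836,208.992],q=q.as_quat().tolist()),open('cmd.json','w'))
a=start();m=(np.array([262.,-538,290]),a[1]);b=(np.array([592.,-225,310]),Rt(101.3))
P=lin(a,m,2)+lin(m,b,8)
plan(P,1)
E
```

```text
0.004, -0.002, -0.1013, 0, 0, 0, 1,
0.008, -0.004, -0.2025, 0, 0, 0, 1,
0.1433, -0.0475, -0.2088, 0, 0, -0.0263, 1,
0.2786, -0.0911, -0.215, 0, 0, -0.0525, 1,
0.4139, -0.1346, -0.2213, 0, 0, -0.0788, 1,
0.5492, -0.1781, -0.2275, 0, 0, -0.1051, 1,
0.6845, -0.2216, -0.2338, 0, 0, -0.1313, 1,
0.8199, -0.2651, -0.24, 0, 0, -0.1576, 1,
0.9552, -0.3086, -0.2463, 0, 0, -0.1839, 1,
1.0905, -0.3522, -0.2525, 0, 0, -0.2101, 1,
```

```bash
python3 - <<'E'
from h import *
q=Ro.from_euler('xyz',[180,0,25.657],degrees=True)
json.dump(dict(p=[259.81,-540.836,208.992],q=q.as_quat().tolist()),open('cmd.json','w'))
a=start();m=(np.array([262.,-538,290]),a[1]);b=(np.array([552.,-258,310]),Rt(101.3))
plan(lin(a,m,2)+lin(m,b,8),1)
E
```

```text
0.004, -0.002, -0.1013, 0, 0, 0, 1,
0.008, -0.004, -0.2025, 0, 0, 0, 1,
0.1276, -0.0437, -0.2088, 0, 0, -0.0263, 1,
0.2472, -0.0833, -0.215, 0, 0, -0.0525, 1,
0.3667, -0.1229, -0.2213, 0, 0, -0.0788, 1,
0.4863, -0.1626, -0.2275, 0, 0, -0.1051, 1,
0.6059, -0.2022, -0.2338, 0, 0, -0.1313, 1,
0.7255, -0.2418, -0.24, 0, 0, -0.1576, 1,
0.845, -0.2815, -0.2463, 0, 0, -0.1839, 1,
0.9646, -0.3211, -0.2525, 0, 0, -0.2101, 1,
```

>>> carry_out(increments=[0.004, -0.002, -0.1013, 0, 0, 0, 1, 0.008, -0.004, -0.2025, 0, 0, 0, 1, 0.1276, -0.0437, -0.2088, 0, 0, -0.0263, 1, 0.2472, -0.0833, -0.215, 0, 0, -0.0525, 1, 0.3667, -0.1229, -0.2213, 0, 0, -0.0788, 1, 0.4863, -0.1626, -0.2275, 0, 0, -0.1051, 1, 0.6059, -0.2022, -0.2338, 0, 0, -0.1313, 1, 0.7255, -0.2418, -0.24, 0, 0, -0.1576, 1, 0.845, -0.2815, -0.2463, 0, 0, -0.1839, 1, 0.9646, -0.3211, -0.2525, 0, 0, -0.2101, 1])

```text
time: 1.35
tool_pos: [552.8, -256.6, 309.5]
tcp_rot: [-180.0, -0.0, 101.6]
ft_force: [0.3, 0.2, -0.9]
finger_gap: 85.4
grip_force: 0.0
```

```bash
python3 - <<'E'
from h import *
s=sense();c=viewer.get_calibration('wrist')
cv2.imwrite('pics/w1.png',viewer.snapshot('wrist')[:,:,::-1])
json.dump({k:np.array(v).tolist() for k,v in c.items()},open('w1.json','w'))
print(s['tool_pos'],s['tcp_rot'],start()[0])
a=start();b=(np.array([592.,-225,290]),Rt(101.3))
plan(lin(a,b,4)+[b]*6,1)
E
```

```text
[ 552.82460195 -256.59197142  309.54265923] [-1.79962893e+02 -2.79618729e-02  1.01601184e+02] [ 551.994735   -257.99784869  309.992     ]
0.0153, 0.0286, 0.0125, 0, 0, 0, 1,
0.0307, 0.0571, 0.025, 0, 0, 0, 1,
0.046, 0.0857, 0.0375, 0, 0, 0, 1,
0.0613, 0.1142, 0.05, 0, 0, 0, 1,
0.0613, 0.1142, 0.05, 0, 0, 0, 1,
0.0613, 0.1142, 0.05, 0, 0, 0, 1,
0.0613, 0.1142, 0.05, 0, 0, 0, 1,
0.0613, 0.1142, 0.05, 0, 0, 0, 1,
0.0613, 0.1142, 0.05, 0, 0, 0, 1,
0.0613, 0.1142, 0.05, 0, 0, 0, 1,
```

View pics/w1.png

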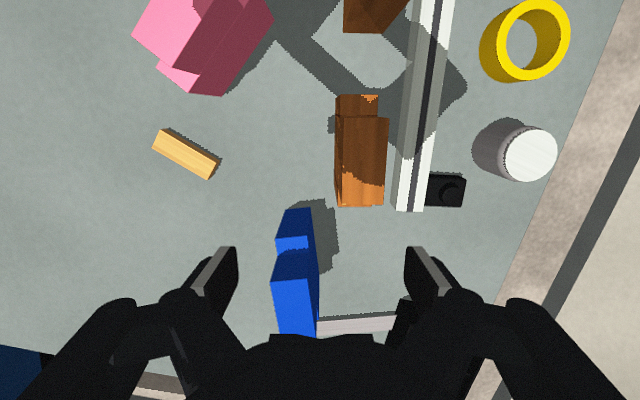

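The wrist view shows the blank's neck top at about (335–388, 117–206), with the fence to its right and the blue look-alike between the fingers in image terms. I'll ray-cast from it to refine the pose.

```bash
python3 - <<'E'
from h import *
np.set_printoptions(precision=1,suppress=True)
c=json.load(open('w1.json'));print(np.array(c['R']),-np.array(c['R']).T@c['t'])
print(proj(c,[[552.8,-256.6,309.5],[592,-225,185],[592,-225,0]]))
print(plane(c,[[336,118],[388,118],[384,206],[336,206]],185),plane(c,[[413,0],[391,209]],45))
T=viewer.get_calibration('top');cv2.imwrite('pics/t1.png',viewer.snapshot('top')[:,:,::-1])
E
```

```text
[[ 1.   0.2 -0. ]
 [ 0.2 -0.9  0.3]
 [ 0.1 -0.3 -1. ]] [ 538.6 -182.8  475.7]
[[319.3 232.5]
 [363.5 161.5]
 [347.4 141.5]]
[[ 555.1 -188.5  185. ]
 [ 605.2 -178.1  185. ]
 [ 625.5 -267.5  185. ]
 [ 574.8 -277.9  185. ]] [[ 630.   -22.7   45. ]
 [ 679.7 -310.9   45. ]]
```

```bash
python3 - <<'E'
import cv2
a=cv2.imread('pics/w1.png')[80:220,300:440];cv2.imwrite('pics/w1c.png',cv2.resize(a,(560,560),interpolation=2))
E
```

```text
(no output)
```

View pics/w1c.png

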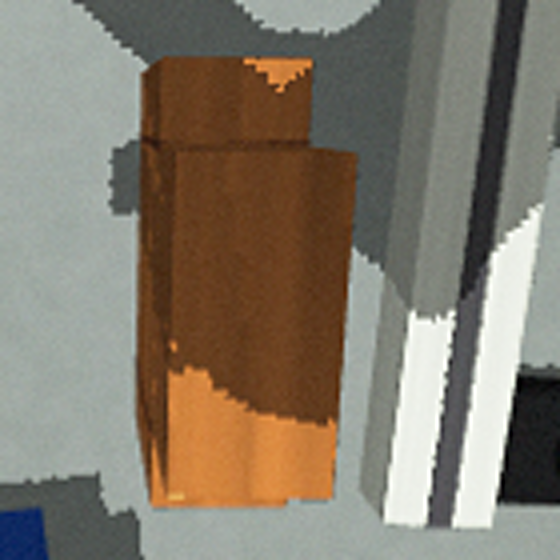

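```bash
python3 - <<'E'
from h import *
q=Ro.from_euler('xyz',[180,0,25.657],degrees=True)*Ro.from_rotvec([0,0,-.2101*2*np.pi])
json.dump(dict(p=[551.9947,-257.9978,309.992],q=q.as_quat().tolist()),open('cmd.json','w'))
a=start();A=lambda z:(np.array([592.5,-227,z]),Rt(101.3))
plan(lin(a,A(250),3)+[A(250)]+lin(A(250),A(132),4)+[A(132)]*2,1)
E
```

```text
0.0187, 0.0382, 0.05, 0, 0, 0, 1,
0.0374, 0.0763, 0.1, 0, 0, 0, 1,
0.0562, 0.1145, 0.15, 0, 0, 0, 1,
0.0562, 0.1145, 0.15, 0, 0, 0, 1,
0.0562, 0.1145, 0.2237, 0, 0, 0, 1,
0.0562, 0.1145, 0.2975, 0, 0, 0, 1,
0.0562, 0.1145, 0.3712, 0, 0, 0, 1,
0.0562, 0.1145, 0.445, 0, 0, 0, 1,
0.0562, 0.1145, 0.445, 0, 0, 0, 1,
0.0562, 0.1145, 0.445, 0, 0, 0, 1,
```

>>> carry_out(increments=[0.0187, 0.0382, 0.05, 0, 0, 0, 1, 0.0374, 0.0763, 0.1, 0, 0, 0, 1, 0.0562, 0.1145, 0.15, 0, 0, 0, 1, 0.0562, 0.1145, 0.15, 0, 0, 0, 1, 0.0562, 0.1145, 0.2237, 0, 0, 0, 1, 0.0562, 0.1145, 0.2975, 0, 0, 0, 1, 0.0562, 0.1145, 0.3712, 0, 0, 0, 1, 0.0562, 0.1145, 0.445, 0, 0, 0, 1, 0.0562, 0.1145, 0.445, 0, 0, 0, 1, 0.0562, 0.1145, 0.445, 0, 0, 0, 1])

```text
time: 2.7
tool_pos: [593.1, -227.7, 133.8]
tcp_rot: [179.9, 0.1, 101.3]
ft_force: [0.2, -0.0, 0.3]
finger_gap: 85.3
grip_force: 0.0
```

>>> carry_out(increments=[0, 0, 0, 0, 0, 0, 0, 0, 0, 0, 0, 0, 0, -0.2, 0, 0, 0, 0, 0, 0, -0.4, 0, 0, 0, 0, 0, 0, -0.6, 0, 0, 0, 0, 0, 0, -0.8, 0, 0, 0, 0, 0, 0, -1, 0, 0, 0, 0, 0, 0, -1, 0, 0, 0, 0, 0, 0, -1, 0, 0, 0, 0, 0, 0, -1, 0, 0, 0, 0, 0, 0, -1], force=90)

```text
time: 3.95
tool_pos: [593.2, -227.7, 133.5]
tcp_rot: [179.9, 0.1, 101.3]
ft_force: [-1.8, -1.8, 6.1]
finger_gap: 44.0
grip_force: 94.3
```

```bash
python3 - <<'E'
from h import *
s=sense();print(s);cv2.imwrite('pics/w2.png',viewer.snapshot('wrist')[:,:,::-1])
E
```

```text
{'time': 3.95, 'joint_pos': array([-2.56045814e+01,  1.52668272e+01,  8.43870462e+01, -2.58122995e-02,
        8.02085344e+01, -3.68834299e+01]), 'qd': array([-0.07446457, -0.06068247, -0.10642717,  0.10336156, -0.01083298,
        0.11359025]), 'joint_efforts': array([ 1.04306035e+00, -5.89307678e+01, -4.58125770e+01,  5.50507922e-01,
       -1.73325771e-01,  3.77067109e-02]), 'tool_pos': array([ 593.20788418, -227.69102088,  133.5451164 ]), 'tcp_rot': array([1.79905219e+02, 1.02934516e-01, 1.01283122e+02]), 'ft_force': array([-1.80825497, -1.80773273,  6.06489324]), 'wrist_torque': array([-0.14158006,  0.18607231,  0.0917299 ]), 'grip_force': 94.25055742263794, 'finger_gap': 44.023627556397265}
```

View pics/w2.png

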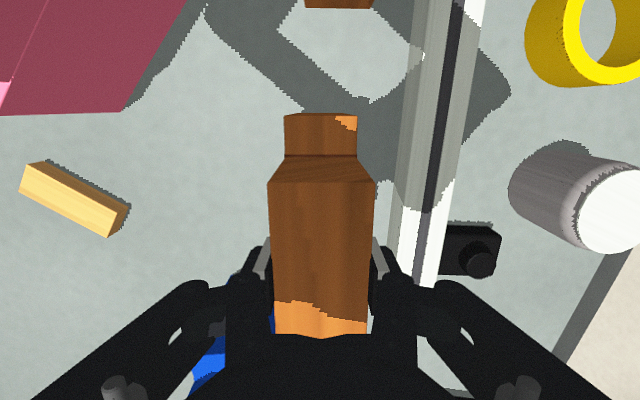

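The neck is held squarely: pads at (265,260) and (380,260), gap 44 mm. Next is the first tip and swing.

```bash
cat >> h.py <<'E'
def about(pose,piv,rot): return (piv+rot.apply(pose[0]-piv),rot*pose[1])
def swing(pose,piv,yaw_b,tilt,beta,lift=1.0):
    """tilt about the blank's x (at yaw yaw_b) through piv, then yaw beta about vertical"""
    t=Ro.from_rotvec(np.radians(tilt)*np.array([np.cos(np.radians(yaw_b)),np.sin(np.radians(yaw_b)),0]))
    p,R=about(about(pose,piv,t),piv,Ro.from_euler('z',beta,degrees=True))
    return p+[0,0,lift],R
E
python3 - <<'E'
from h import *
json.dump(dict(p=[592.5,-227,132],q=Rt(101.3).as_quat().tolist()),open('cmd.json','w'))
a=start();y=np.radians(11.3);L=np.array([592.5,-227,0])+70*np.array([-np.sin(y),np.cos(y),0]);print(L)
S=lambda t,b:swing(a,L,11.3,-t,b)
plan([S(t,0) for t in(1.5,3,4.5,6,7,8,8,8,8,8)],-1)
plan([S(8,b) for b in(2,5,8,11,14,17,19,20,20,20)],-1)
plan([S(t,20) if t>0 else swing(a,L,11.3,0,20,0.5) for t in(7,6,5,4,3,2,1,0,0,0)],-1)
E
```

```text
[ 578.7837699 -158.3569739    0.       ]
0.0087, 0, -0.007, 0, -0.0042, 0, -1,
0.0175, 0, -0.0112, 0, -0.0083, 0, -1,
0.0264, 0, -0.0152, 0, -0.0125, 0, -1,
0.0355, 0, -0.019, 0, -0.0167, 0, -1,
0.0415, 0, -0.0214, 0, -0.0194, 0, -1,
0.0476, 0, -0.0236, 0, -0.0222, 0, -1,
0.0476, 0, -0.0236, 0, -0.0222, 0, -1,
0.0476, 0, -0.0236, 0, -0.0222, 0, -1,
0.0476, 0, -0.0236, 0, -0.0222, 0, -1,
0.0476, 0, -0.0236, 0, -0.0222, 0, -1,
0.0001, 0.0044, -0.0001, -0.0008, 0, -0.0055, -1,
0.0005, 0.0111, -0.0001, -0.0019, 0, -0.0138, -1,
0.0013, 0.0177, -0.0002, -0.0031, 0, -0.022, -1,
0.0023, 0.0243, -0.0004, -0.0043, 0, -0.0303, -1,
0.0038, 0.0308, -0.0006, -0.0054, 0, -0.0385, -1,
0.0055, 0.0372, -0.0008, -0.0066, 0, -0.0468, -1,
0.0069, 0.0415, -0.001, -0.0073, 0, -0.0523, -1,
0.0076, 0.0436, -0.0011, -0.0077, 0, -0.055, -1,
0.0076, 0.0436, -0.0011, -0.0077, 0, -0.055, -1,
0.0076, 0.0436, -0.0011, -0.0077, 0, -0.055, -1,
-0.0057, 0, 0.0031, 0, 0.0028, 0, -1,
-0.0114, 0, 0.0063, 0, 0.0055, 0, -1,
-0.017, 0, 0.0096, 0, 0.0083, 0, -1,
-0.0226, 0, 0.013, 0, 0.0111, 0, -1,
-0.0281, 0, 0.0165, 0, 0.0139, 0, -1,
-0.0335, 0, 0.0201, 0, 0.0166, 0, -1,
-0.0389, 0, 0.0238, 0, 0.0194, 0, -1,
-0.044, 0, 0.0288, 0, 0.0222, 0, -1,
-0.044, 0, 0.0288, 0, 0.0222, 0, -1,
-0.044, 0, 0.0288, 0, 0.0222, 0, -1,
```

>>> carry_out(increments=[0.0087, 0, -0.007, 0, -0.0042, 0, -1, 0.0175, 0, -0.0112, 0, -0.0083, 0, -1, 0.0264, 0, -0.0152, 0, -0.0125, 0, -1, 0.0355, 0, -0.019, 0, -0.0167, 0, -1, 0.0415, 0, -0.0214, 0, -0.0194, 0, -1, 0.0476, 0, -0.0236, 0, -0.0222, 0, -1, 0.0476, 0, -0.0236, 0, -0.0222, 0, -1, 0.0476, 0, -0.0236, 0, -0.0222, 0, -1, 0.0476, 0, -0.0236, 0, -0.0222, 0, -1, 0.0476, 0, -0.0236, 0, -0.0222, 0, -1])

```text
time: 5.25
tool_pos: [589.2, -208.7, 141.9]
tcp_rot: [179.9, 8.0, 101.3]
ft_force: [1.9, -4.4, 5.3]
finger_gap: 43.9
grip_force: 94.2
```

```bash
python3 - <<'E'
from h import *
s=sense();print(s['tool_pos'],s['tcp_rot'],s['ft_force'],s['wrist_torque'])
a=cv2.resize(viewer.snapshot('scene')[130:250,150:350],None,fx=4,fy=4,interpolation=2)
cv2.imwrite('pics/s2.png',a[:,:,::-1])
E
```

```text
[ 589.2156389  -208.66895194  141.91841549] [179.94257746   8.01330194 101.26415142] [ 1.92597935 -4.4118702   5.27157071] [-0.60466736 -0.94025195 -0.04928323]
```

View pics/s2.png

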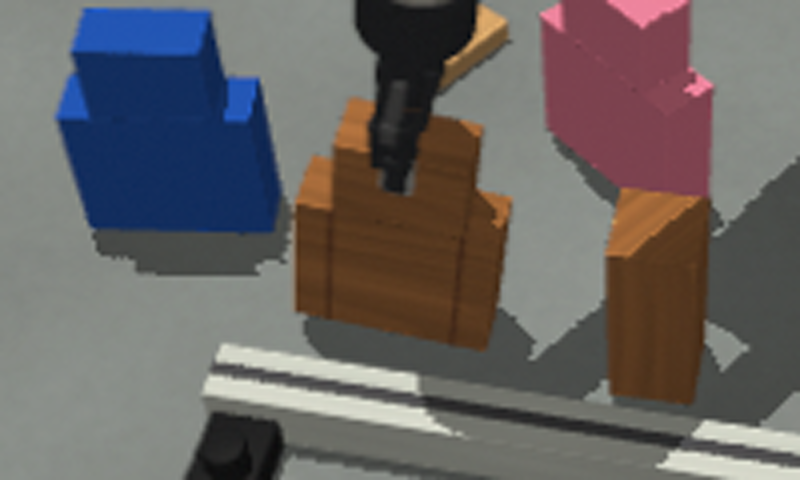

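The blank is tipped: its raised right-hand bottom corner is at (297,313) and the left-hand one is on the bench at (487,349). The upward wrist force agrees with contact there. Next I swing it.

>>> carry_out(increments=[0.0001, 0.0044, -0.0001, -0.0008, 0, -0.0055, -1, 0.0005, 0.0111, -0.0001, -0.0019, 0, -0.0138, -1, 0.0013, 0.0177, -0.0002, -0.0031, 0, -0.022, -1, 0.0023, 0.0243, -0.0004, -0.0043, 0, -0.0303, -1, 0.0038, 0.0308, -0.0006, -0.0054, 0, -0.0385, -1, 0.0055, 0.0372, -0.0008, -0.0066, 0, -0.0468, -1, 0.0069, 0.0415, -0.001, -0.0073, 0, -0.0523, -1, 0.0076, 0.0436, -0.0011, -0.0077, 0, -0.055, -1, 0.0076, 0.0436, -0.0011, -0.0077, 0, -0.055, -1, 0.0076, 0.0436, -0.0011, -0.0077, 0, -0.055, -1])

```text
time: 6.55
tool_pos: [605.1, -201.7, 141.6]
tcp_rot: [-180.0, 7.9, 121.3]
ft_force: [1.1, -2.1, 6.5]
finger_gap: 43.4
grip_force: 94.3
```

```bash
python3 - <<'E'
from h import *
s=sense();print(s['tool_pos'],s['tcp_rot'],s['ft_force'],s['wrist_torque'])
a=cv2.resize(viewer.snapshot('scene')[130:250,150:350],None,fx=4,fy=4,interpolation=2)
cv2.imwrite('pics/s3.png',a[:,:,::-1])
E
```

```text
[ 605.05656121 -201.70703087  141.55887334] [-179.98935815    7.9298282   121.2719685 ] [ 1.07929572 -2.05418027  6.49033056] [-0.08067619 -0.16925116 -0.08940883]
```

View pics/s3.png

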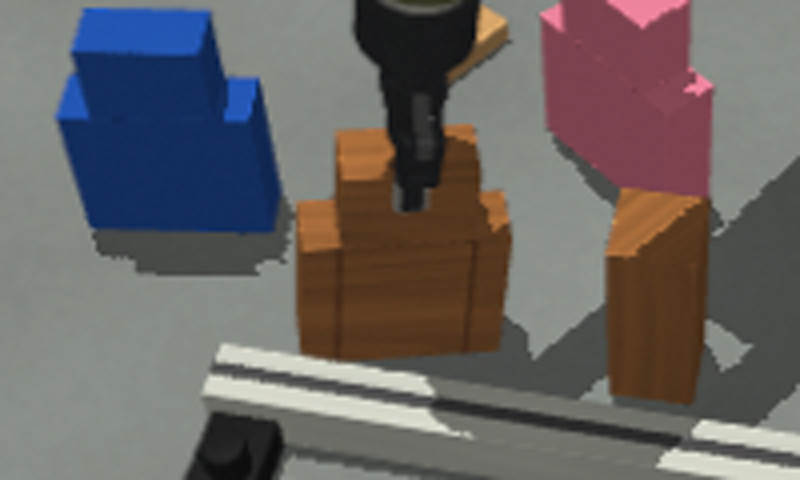

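The right-hand end has swung close to the fence. The far bottom corners are at crop (300,357) and (500,349); I'll check their distance from the fence by ray.

```bash
python3 - <<'E'
from h import *
np.set_printoptions(precision=1,suppress=True)
S=viewer.get_calibration('scene');f=lambda p:np.array(p)/4.+[150-.4,130-.4]
n=np.array([np.cos(np.radians(8.9)),np.sin(np.radians(8.9))])
for nm,p,z in(('R far',[300,358],19),('L far',[500,350],0.5),('fenceR',[220,345],45),('fenceL',[700,421],45)):
    X=plane(S,f([p]),z)[0];print(nm,X,X[:2]@n-630.6)
# nominal
y=np.radians(31.3);L=np.array([578.8,-158.4]);b=np.array([np.cos(y),np.sin(y)]);t=np.array([-b[1],b[0]])
R=L-140*np.cos(np.radians(8))*t
for q in(L,R,L+22.5*b,R+22.5*b):print(q,q@n-630.6)
E
```

```text
R far [ 663.5 -267.    19. ] -16.35756154675346
L far [ 596.2 -145.     0.5] -64.036021739896
fenceR [ 689.3 -311.7   45. ] 2.160353842559516
fenceL [637.2  18.4  45. ] 1.725714325446802
[ 578.8 -158.4] -83.27495488251338
[ 650.8 -276.9] -30.444299292492133
[ 598.  -146.7] -62.47266912623638
[ 670.1 -265.2] -9.642013536215131
```

The scene view puts the right-hand end about 8 mm further back than nominal, and both values are inside the band. I'll add 2° of swing, then set it down.

```bash
python3 - <<'E'
from h import *
a=(np.array([592.5,-227,132]),Rt(101.3));L=np.array([578.784,-158.357,0])
def setp(P): json.dump(dict(p=P[0].tolist(),q=P[1].as_quat().tolist()),open('cmd.json','w'))
S=lambda t,b,l=1.:swing(a,L,11.3,-t,b,l)
setp(S(8,20))
plan([S(8,21),S(8,22)]+[S(t,22) for t in(7,5.5,4,2.5,1)]+[S(0,22,0)]*3,-1)
E
```

```text
0, 0.0022, 0, -0.0004, 0, -0.0028, -1,
0.0001, 0.0044, 0, -0.0008, 0, -0.0055, -1,
-0.0057, 0.0047, 0.0031, -0.0007, 0.0028, -0.0055, -1,
-0.0141, 0.005, 0.0079, -0.0007, 0.0069, -0.0055, -1,
-0.0225, 0.0053, 0.013, -0.0006, 0.0111, -0.0055, -1,
-0.0307, 0.0056, 0.0183, -0.0005, 0.0153, -0.0055, -1,
-0.0388, 0.0059, 0.0238, -0.0004, 0.0194, -0.0055, -1,
-0.0438, 0.0061, 0.03, -0.0004, 0.0222, -0.0055, -1,
-0.0438, 0.0061, 0.03, -0.0004, 0.0222, -0.0055, -1,
-0.0438, 0.0061, 0.03, -0.0004, 0.0222, -0.0055, -1,
```

>>> carry_out(increments=[0, 0.0022, 0, -0.0004, 0, -0.0028, -1, 0.0001, 0.0044, 0, -0.0008, 0, -0.0055, -1, -0.0057, 0.0047, 0.0031, -0.0007, 0.0028, -0.0055, -1, -0.0141, 0.005, 0.0079, -0.0007, 0.0069, -0.0055, -1, -0.0225, 0.0053, 0.013, -0.0006, 0.0111, -0.0055, -1, -0.0307, 0.0056, 0.0183, -0.0005, 0.0153, -0.0055, -1, -0.0388, 0.0059, 0.0238, -0.0004, 0.0194, -0.0055, -1, -0.0438, 0.0061, 0.03, -0.0004, 0.0222, -0.0055, -1, -0.0438, 0.0061, 0.03, -0.0004, 0.0222, -0.0055, -1, -0.0438, 0.0061, 0.03, -0.0004, 0.0222, -0.0055, -1])

```text
time: 7.85
tool_pos: [616.6, -216.0, 133.6]
tcp_rot: [-180.0, -0.1, 123.3]
ft_force: [-7.0, 4.3, 17.0]
finger_gap: 43.6
grip_force: 95.9
```

```bash
python3 - <<'E'
from h import *
s=sense();print(s['tool_pos'],s['tcp_rot'],s['ft_force'],s['wrist_torque'],start()[0])
a=cv2.resize(viewer.snapshot('scene')[150:250,190:310],None,fx=4,fy=4,interpolation=2)
b=cv2.resize(viewer.snapshot('top')[110:210,360:450],None,fx=4,fy=4,interpolation=2)
cv2.imwrite('pics/s4.png',np.hstack([a,b])[:,:800,::-1])
E
```

```text
[ 616.58794236 -215.98466297  133.62900851] [-1.79987532e+02 -1.38302087e-01  1.23272513e+02] [-7.04934129  4.33782298 17.00780874] [ 0.29610495  1.24048342 -0.09422961] [ 617.21810264 -216.87376715  132.01258821]
```

View pics/s4.png

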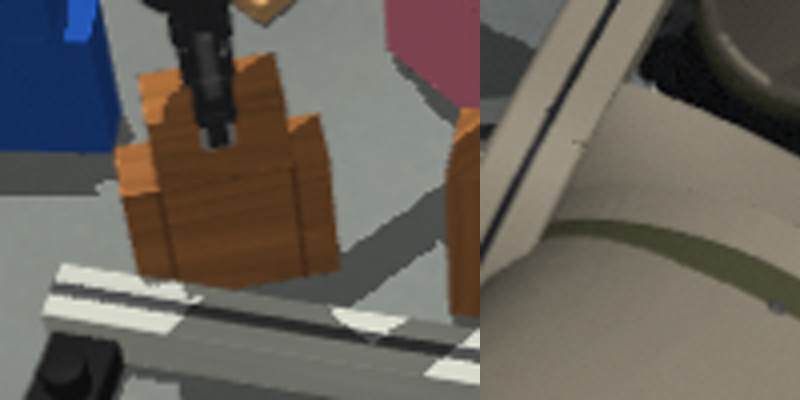

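The blank is down. Its right-hand foot is now hidden behind the fence edge at (140,275), with neck top corners at crop (138,75), (272,53), (290,108) and (158,128). The top view is blocked by the arm.

```bash
python3 - <<'E'
from h import *
np.set_printoptions(precision=1,suppress=True)
S=viewer.get_calibration('scene');f=lambda p:np.array(p)/4.+[190-.4,150-.4]
n=np.array([np.cos(np.radians(8.9)),np.sin(np.radians(8.9))])
X=plane(S,f([[138,75],[272,53],[290,108],[158,128]]),185);print(X,X.mean(0),X.mean(0)[:2]@n-630.6)
for d in(X[0]-X[1],X[3]-X[2]):print(np.degrees(np.arctan2(d[0],-d[1])),np.hypot(*d[:2]))
B=plane(S,f([[340,270],[240,288]]),0);print(B,B[:,:2]@n-630.6)
F=plane(S,f([[60,265],[470,330]]),45);print(F,F[:,:2]@n-630.6)
# nominal
y=np.radians(33.3);L=np.array([578.8,-158.4]);b=np.array([np.cos(y),np.sin(y)]);t=np.array([-b[1],b[0]])
for q in(L,L-140*t,L-70*t,L+22.5*b,L-140*t+22.5*b):print(q,q@n-630.6)
# swing 2 plan about right foot
a=start();Rf=np.r_[L-140*t,0];print(Rf)
W=lambda tt,bb,l=1.:swing(a,Rf,33.3,tt,bb,l)
plan([W(t,0) for t in(1.5,3,4.5,6,7,8,8,8,8,8)],-1)
plan([W(8,-b) for b in(3,6,9,12,15,18,21,23.5,23.5,23.5)],-1)
E
```

```text
[[ 622.8 -264.2  185. ]
 [ 575.2 -190.6  185. ]
 [ 615.8 -160.   185. ]
 [ 659.9 -231.6  185. ]] [ 618.4 -211.6  185. ] -52.36536771347937
32.90171416948289 87.63373555571789
31.664318476640478 84.07040649094085
[[ 595.8 -145.1    0. ]
 [ 634.9 -205.4    0. ]] [-64.4 -35.1]
[[ 689.3 -311.7   45. ]
 [ 644.5  -28.4   45. ]] [2.2 1.7]
[ 578.8 -158.4] -83.27495488251338
[ 655.7 -275.4] -25.440334707077454
[ 617.2 -216.9] -54.35764479479553
[ 597.6 -146. ] -62.78457251437442
[ 674.5 -263.1] -4.949952338938601
[ 655.7 -275.4    0. ]
-0.0087, 0, -0.007, 0, 0.0042, 0, -1,
-0.0175, 0, -0.0112, 0, 0.0083, 0, -1,
-0.0264, 0, -0.0152, 0, 0.0125, 0, -1,
-0.0355, 0, -0.019, 0, 0.0167, 0, -1,
-0.0415, 0, -0.0214, 0, 0.0194, 0, -1,
-0.0476, 0, -0.0236, 0, 0.0222, 0, -1,
-0.0476, 0, -0.0236, 0, 0.0222, 0, -1,
-0.0476, 0, -0.0236, 0, 0.0222, 0, -1,
-0.0476, 0, -0.0236, 0, 0.0222, 0, -1,
-0.0476, 0, -0.0236, 0, 0.0222, 0, -1,
-0.0002, 0.0067, -0.0001, -0.0012, 0, 0.0083, -1,
-0.0007, 0.0133, -0.0001, -0.0023, 0, 0.0165, -1,
-0.0016, 0.02, -0.0003, -0.0035, 0, 0.0248, -1,
-0.0028, 0.0265, -0.0004, -0.0046, 0, 0.033, -1,
-0.0043, 0.033, -0.0007, -0.0058, 0, 0.0413, -1,
-0.0062, 0.0394, -0.0009, -0.0069, 0, 0.0495, -1,
-0.0084, 0.0457, -0.0012, -0.0081, 0, 0.0578, -1,
-0.0105, 0.0508, -0.0015, -0.0091, 0, 0.0646, -1,
-0.0105, 0.0508, -0.0015, -0.0091, 0, 0.0646, -1,
-0.0105, 0.0508, -0.0015, -0.0091, 0, 0.0646, -1,
```

>>> carry_out(increments=[-0.0087, 0, -0.007, 0, 0.0042, 0, -1, -0.0175, 0, -0.0112, 0, 0.0083, 0, -1, -0.0264, 0, -0.0152, 0, 0.0125, 0, -1, -0.0355, 0, -0.019, 0, 0.0167, 0, -1, -0.0415, 0, -0.0214, 0, 0.0194, 0, -1, -0.0476, 0, -0.0236, 0, 0.0222, 0, -1, -0.0476, 0, -0.0236, 0, 0.0222, 0, -1, -0.0476, 0, -0.0236, 0, 0.0222, 0, -1, -0.0476, 0, -0.0236, 0, 0.0222, 0, -1, -0.0476, 0, -0.0236, 0, 0.0222, 0, -1])

```text
time: 9.2
tool_pos: [626.9, -231.7, 141.6]
tcp_rot: [-180.0, -8.2, 123.3]
ft_force: [-2.1, 1.3, 8.4]
finger_gap: 43.6
grip_force: 94.6
```

>>> carry_out(increments=[-0.0002, 0.0067, -0.0001, -0.0012, 0, 0.0083, -1, -0.0007, 0.0133, -0.0001, -0.0023, 0, 0.0165, -1, -0.0016, 0.02, -0.0003, -0.0035, 0, 0.0248, -1, -0.0028, 0.0265, -0.0004, -0.0046, 0, 0.033, -1, -0.0043, 0.033, -0.0007, -0.0058, 0, 0.0413, -1, -0.0062, 0.0394, -0.0009, -0.0069, 0, 0.0495, -1, -0.0084, 0.0457, -0.0012, -0.0081, 0, 0.0578, -1, -0.0105, 0.0508, -0.0015, -0.0091, 0, 0.0646, -1, -0.0105, 0.0508, -0.0015, -0.0091, 0, 0.0646, -1, -0.0105, 0.0508, -0.0015, -0.0091, 0, 0.0646, -1])

```text
time: 10.45
tool_pos: [646.4, -224.1, 141.5]
tcp_rot: [-179.9, -8.1, 99.8]
ft_force: [-1.2, 1.3, 6.8]
finger_gap: 43.6
grip_force: 94.4
```

```bash
python3 - <<'E'
from h import *
s=sense();print(s['tool_pos'],s['tcp_rot'],s['ft_force'],s['wrist_torque'],start()[0])
a=cv2.resize(viewer.snapshot('scene')[150:250,190:310],None,fx=5,fy=5,interpolation=2)
cv2.imwrite('pics/s5.png',a[:,:,::-1])
E
```

```text
[ 646.39945427 -224.11223391  141.50377776] [-179.93930277   -8.13801574   99.81081085] [-1.23390083  1.34997121  6.76171996] [-0.08632991  0.13869912  0.03088096] [ 646.98062091 -225.18541189  141.46769406]
```

View pics/s5.png

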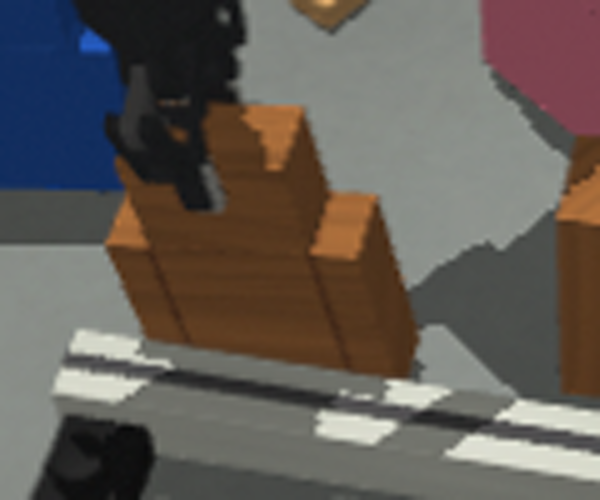

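The left-hand end has swung to the fence while raised, and the blank's foot line runs along the fence edge from (145,335) to (410,378). Next: set down, release, retreat.

```bash
python3 - <<'E'
from h import *
P=start();Rf=np.array([655.7,-275.4,0])
y=9.8
W=lambda tt,l=0.:swing(P,Rf,y,tt-8,0,l)
F=W(0,-.5)
plan([W(t) for t in(7,6,5,4,3,2,1)]+[F]*3,-1)
U=(F[0]+[0,0,130],F[1])
plan([F]*5+lin(F,U,5),[-.5,0,.5,1,1,1,1,1,1,1])
E
```

```text
0.0058, 0, 0.0031, 0, -0.0028, 0, -1,
0.0115, 0, 0.0063, 0, -0.0056, 0, -1,
0.0172, 0, 0.0096, 0, -0.0083, 0, -1,
0.0228, 0, 0.013, 0, -0.0111, 0, -1,
0.0283, 0, 0.0165, 0, -0.0139, 0, -1,
0.0338, 0, 0.0201, 0, -0.0167, 0, -1,
0.0392, 0, 0.0238, 0, -0.0194, 0, -1,
0.0444, 0, 0.0289, 0, -0.0222, 0, -1,
0.0444, 0, 0.0289, 0, -0.0222, 0, -1,
0.0444, 0, 0.0289, 0, -0.0222, 0, -1,
0, 0, 0, 0, 0, 0, -0.5,
0, 0, 0, 0, 0, 0, 0,
0, 0, 0, 0, 0, 0, 0.5,
0, 0, 0, 0, 0, 0, 1,
0, 0, 0, 0, 0, 0, 1,
0, 0, -0.065, 0, 0, 0, 1,
0, 0, -0.13, 0, 0, 0, 1,
0, 0.0001, -0.195, 0, 0, 0, 1,
0, 0.0001, -0.26, 0, 0, 0, 1,
0, 0.0001, -0.325, 0, 0, 0, 1,
```

>>> carry_out(increments=[0.0058, 0, 0.0031, 0, -0.0028, 0, -1, 0.0115, 0, 0.0063, 0, -0.0056, 0, -1, 0.0172, 0, 0.0096, 0, -0.0083, 0, -1, 0.0228, 0, 0.013, 0, -0.0111, 0, -1, 0.0283, 0, 0.0165, 0, -0.0139, 0, -1, 0.0338, 0, 0.0201, 0, -0.0167, 0, -1, 0.0392, 0, 0.0238, 0, -0.0194, 0, -1, 0.0444, 0, 0.0289, 0, -0.0222, 0, -1, 0.0444, 0, 0.0289, 0, -0.0222, 0, -1, 0.0444, 0, 0.0289, 0, -0.0222, 0, -1])

```text
time: 11.75
tool_pos: [643.2, -205.7, 133.6]
tcp_rot: [-180.0, -0.1, 99.8]
ft_force: [-3.2, 1.5, 13.4]
finger_gap: 43.5
grip_force: 95.3
```

>>> carry_out(increments=[0, 0, 0, 0, 0, 0, -0.5, 0, 0, 0, 0, 0, 0, 0, 0, 0, 0, 0, 0, 0, 0.5, 0, 0, 0, 0, 0, 0, 1, 0, 0, 0, 0, 0, 0, 1, 0, 0, 0, 0, 0, 0, 1, 0, 0, -0.02, 0, 0, 0, 1, 0, 0, -0.12, 0, 0, 0, 1, 0, 0, -0.24, 0, 0, 0, 1, 0, 0, -0.325, 0, 0, 0, 1])

```text
time: 13.0
tool_pos: [644.3, -206.5, 266.2]
tcp_rot: [179.8, 0.1, 99.8]
ft_force: [-0.5, -0.3, -0.1]
finger_gap: 85.2
grip_force: 0.0
```

```bash
python3 - <<'E'
from h import *
s=sense();print(s['tool_pos'],s['ft_force'])
a=cv2.resize(viewer.snapshot('scene')[150:250,190:310],None,fx=5,fy=5,interpolation=2)
cv2.imwrite('pics/s6.png',a[:,:,::-1])
E
```

```text
[ 644.3280476  -206.51039124  266.17482427] [-0.47715088 -0.32427643 -0.07352287]
```

View pics/s6.png

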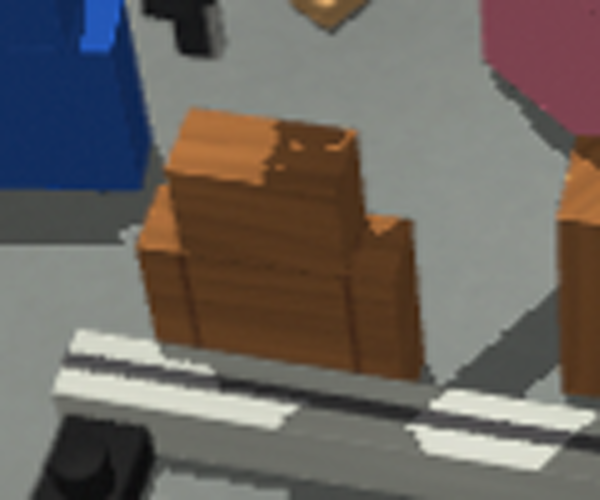

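The blank stands upright and free. Its neck top corners are (190,107), (357,130), (350,190) and (168,170), parallel to the fence edge. I'll check the gap by ray and hand in if it fits.

```bash
python3 - <<'E'
from h import *
S=viewer.get_calibration('scene');f=lambda p:np.array(p)/5.+[190-.4,150-.4]
n=np.array([np.cos(np.radians(8.9)),np.sin(np.radians(8.9))])
X=plane(S,f([[190,107],[357,130],[350,190],[168,170]]),185);x=X[:,:2]@n-632.6
print(X.round(1),x.round(1),x.mean())
d=X[3]-X[2];print(np.degrees(np.arctan2(d[0],-d[1])))
ok=-36<x.mean()<-18 and abs(x[3]-x[2])<10
if ok: print(order.hand_in())
E
```

```text
[[ 628.2 -251.5  185. ]
 [ 613.6 -164.   185. ]
 [ 652.1 -150.9  185. ]
 [ 671.1 -242.6  185. ]] [-50.9 -51.8 -11.7  -7.1] -30.387143964210992
11.74003233445778
the job is handed in; nothing more can be done
None
```

I walked the blank to the fence with one swing of each end, right then left, and handed the job in. In the last camera check it stood upright and nearly parallel (within about 3°), with its centre about 30 mm from the fence face (22.5 mm is touching). The judge's verdict was not reported back.

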